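# Clamp a painted plate and hold the film gauge on its test mark

### The arm

A 6-joint arm with a two-finger parallel gripper is mounted at the origin on the work surface. World frame = base frame: x ahead of the robot, y to its left, z up, the work surface at z = 0. Lengths are in m, angles in degrees, forces in N, time in s.
With the tool pointing down it reaches from about 0.325 to 0.85 m from the base axis. Payload 15.5 kg.
Tool frame: the origin (TCP) lies midway between the tips of the shut fingers; the grasp point (between the pads) lies 19 mm behind it; z points along the fingers, y is the line along which they close (so a half turn about z gives the same grasp; the last joint's range is limited). The gripper opens to 91 mm and grips with 3 to 60 N. Pads are 32 mm wide; open, the fingers measure 118 mm over their backs; the gripper's body (76 mm by 178 mm) begins 60 mm behind the grasp point.
Start: joints at [-73.883, 28.281, 77.091, -0, 74.628, -5.472], TCP at [0.23, -0.581, 0.214] pointing down, gripper open.
Joint ranges: [-166.48, 166.48], [-47.26, 123.95], [12.59, 153.08], [-70.14, 250.14], [6.76, 159.57], [-176.63, 176.63]. Speed limits (degrees/s): [108.29, 108.29, 147.25, 172.46, 172.46, 172.46].

### API

Orientations are given as [roll, pitch, yaw] about the fixed x, y, z axes, in that order (R = Rz(yaw) Ry(pitch) Rx(roll)).
In Python, from cell import bot, viewer gives the robot as it stands. The module is installed in compiled form; this text tells all that it offers. Calls block until the motion is done:
- bot.move_ptp(position, orientation): joint-space move of the TCP to a pose.
- bot.move_linear(position, frame=None, max_speed=0.15, stop_force=None): straight line of the TCP; frame=None keeps the orientation; max_speed is the mean speed in m/s. With stop_force (N) it stops when the force on the tool has changed by that much, and returns True; else False.
- bot.goto_joints(angles): joint-space move.
- bot.gripper_to(opening): opening from 0.0 (shut) to 1.0 (fully open); the grip force is fixed at half the most; returns when the fingers have stopped.
- bot.pause(seconds).
- bot.inverse_kinematics(position, orientation): joint angles nearest the present ones, or None.
- bot.observe(): the state.
- viewer.grab_frame(name): name is "scene" or "top"; returns a dict with "pixels" (420x560x3 uint8, red, green, blue), "intrinsics" (3x3 intrinsics, pixels), "rvec" (rotation vector, rad) and "tvec" (3), from world to camera coordinates, as OpenCV has them. Camera axes: x right, y down, z forward; pixel columns grow to the right and rows downward; lengths in m; the calibration is good to about 2 mm. A picture is of the moment at which its call begins. There is no depth.
A pose or a line that the arm cannot do raises bot.PlanningError and nothing moves.
- bot.job_done(): hands the job in; it is judged then, once.
The state is a dict: "clock": time; "joints": joint angles; "dq": joint speeds; "tau": joint torques, N m; "tool_pos": TCP position; "orientation": TCP orientation; "ft_force": force on the tool from outside, world axes, zero at the start; "moment": the same for the moment, N m; "width": opening from 0.0 (shut) to 1.0 (fully open); "finger_force": force on a finger pad.
Only numpy, scipy, OpenCV 4.12 (cv2) and the standard library are available. Lean on these libraries where they do the work, as an engineer would, in place of code of your own. Each camera call takes 0.05 s, during which the arm holds its last target. There are 200 camera calls.

### The job

On the sloping stand, press both yellow hinged straps down over the plate's rim until they snap shut and stay. Then take the blue film gauge out of its wooden holder and hold its red spring tip in the middle of the white ring on the painted plate, with the gauge square to the plate's sloping face and the tip gently pushed about half-way in; finish while holding it there, with the gauge still in the gripper. Keep the gripper off the painted plate and leave the other things on the table where they are.

Things in the scene. Friction and masses are not known exactly. Their poses are not given: they have to be found in the camera images.
- plate: round white ceramic plate, 162 mm across, 12 mm thick, painted in bands of colour, fixed on the sloping stand. Origin: centre of the painted face, 72 mm above the table. z: square to the face, outward; the face slopes 20 degrees, rising along the plate's x axis (away from the robot when the stand is not turned); y: level across it, to the left
- stand: dark green sloping board with feet, fixed, 220 mm up the slope, 290 mm across, 15 mm thick, its top face 12 mm below the painted face; turned up to 0.25 rad either way. Origin: on the table, 72 mm straight below the centre of the painted face; z up
- mark_spot (a point): centre of the test mark: a white ring (20 mm inside, 24 mm outside diameter) with a small black dot in the middle, lying on the painted face, on its level centre line (plate x = 0), up to 28 mm to either side of the plate's centre
- strap_l (a joint): yellow strap left (+y) of the plate, 65 mm long, 40 wide, 6 thick. Hinge along the plate's x axis at plate y = 125 mm, z = 6.5 mm; it reaches inward over the rim. 0: shut, parallel to the face; grows as the inner end swings up and out. Starts at 0.4 to 0.7 rad, stays where left. Takes up to 8 N at 30 mm from the hinge; below 0.15 rad a spring-ball detent snaps it to its stop
- strap_r (a joint): the same strap, mirrored, on the right (-y) side: hinge at plate y = -125 mm, z = +6.5 mm
- strap_l_press (a point): point to press on top of the left strap, 35 mm from its hinge, moving with the strap; when shut it is at plate x = -5 mm, y = +90 mm, z = +9.5 mm. The dark detent block (16 x 16 mm, top at plate z = 15.5 mm) stands from plate x = 23 to 39 mm beside it
- strap_r_press (a point): the same on the right strap; when shut at plate x = -5 mm, y = -90 mm, z = +9.5 mm
- gauge: blue pen-like film gauge, about 0.12 kg, upright in its holder. Origin: underside (shoulder) of the square blue grip, resting on the holder's top; z up along the gauge, away from the tip. Grip 24 x 24 mm (faces square to x and y), 65 mm tall, from z = 0 to 65 mm; below it a round nose, 21 mm in diameter, 45 mm long, then the spring tip, its point at z = -60 mm
- gauge_point (a point): the red round point (10 mm in diameter) of the gauge's spring tip, on the gauge's axis, 60 mm below the shoulder when free
- gauge_tip (a joint): travel of the spring tip into the gauge: 0 free, 0.012 m fully in (hard stop); 0.4 N per mm, so half-way is 6 mm and 2.4 N
- holder: wooden block, 80 x 70 mm and 66 mm high, fixed, with a 24 mm upright hole right through its middle, in which the gauge stands. Origin: centre of its underside
- paint_pot: closed jar of paint, 68 mm across, 70 mm high, to be left alone. Origin: centre of its underside
- pliers: pliers lying flat, about 150 mm long and 16 mm high, to be left alone. Origin: under the pivot
- palette: flat steel lid with blobs of paint, 120 mm across, 14 mm high, to be left alone. Origin: centre of its underside
- water_bottle: clear bottle with a yellow cap, 66 mm across, 200 mm high, to be left alone. Origin: centre of its underside
- brush: paint brush lying flat, 200 mm long, to be left alone. Origin: under its middle
- paint_tin: paint tin with an orange label, 84 mm across, 100 mm high, to be left alone. Origin: centre of its underside
Things that resemble listed ones, but are neither listed nor needed, are in the scene too. Of the things like the gauge, leave any that is pink; of the rest the larger one is meant. What is shaped like the holder but green is not meant.

How it is judged:
By the outcome, as a careful person would: the job done as asked, in the order asked, and still so for the second after the job is handed in, while the arm keeps its last pose, push and grip.
It also fails if it takes over 64 s, if anything falls off the work surface, if the arm or the gripper's body presses on something with over 40 N, if the wrist force passes 120 N, or if a joint passes its speed limit or range.

## Working session

There is one attempt and no reset: what is moved stays moved. The work goes in short steps, each a Python script; the robot and the scene stay as the last script left them, time stands still between calls to the robot, and variables do not carry over. Pictures are saved under pics/ and viewed, at most 10 in all, crops included, and the job is handed in when it is done.

```bash
mkdir -p pics; ls; python3 - <<'E'
from cell import bot, viewer
import cv2, numpy as np
for n in ("scene","top"):
    f=viewer.grab_frame(n); cv2.imwrite(f"pics/{n}0.png",f["pixels"][...,::-1]); np.savez(f"{n}0.npz",**f)
    R=cv2.Rodrigues(np.array(f["rvec"],float))[0]; print(n,f["intrinsics"],-R.T@np.ravel(f["tvec"]),R[2])
print(bot.observe())
a=[cv2.imread(f"pics/{n}0.png") for n in("scene","top")]
E
```

```text
pics
scene [[395.8731052    0.         275.75794948]
 [  0.         395.8731052  208.01704868]
 [  0.           0.           1.        ]] [1.19788168 0.53213886 0.66003311] [-0.6191556  -0.54656394 -0.56383881]
top [[383.62436637   0.         274.82034512]
 [  0.         383.62436637 206.65026474]
 [  0.           0.           1.        ]] [ 0.33128606 -0.04721537  1.25463226] [ 0.20091986  0.01134359 -0.979542  ]
{'clock': 0.1, 'joints': array([-7.38824608e+01,  2.83102962e+01,  7.71237284e+01,  2.05651830e-03,
        7.46284388e+01, -5.47180512e+00]), 'dq': array([ 0.12539176, -0.01974544, -0.14947135, -0.12022008,  0.04775725,
       -0.10413059]), 'tau': array([ 1.70584379e-03, -8.80238485e+01, -3.82542729e+01,  7.06282980e-02,
        4.82625165e-02, -3.08142717e-05]), 'tool_pos': array([ 0.22988812, -0.58081735,  0.21340818]), 'orientation': array([-1.79938010e+02, -7.92957119e-03,  2.15887938e+01]), 'ft_force': array([-0.04995412,  0.17402867,  0.78491427]), 'moment': array([-0.04766619,  0.01901772,  0.01131799]), 'finger_force': 0.0, 'width': 1.0015888591003435}
```

View pics/scene0.png

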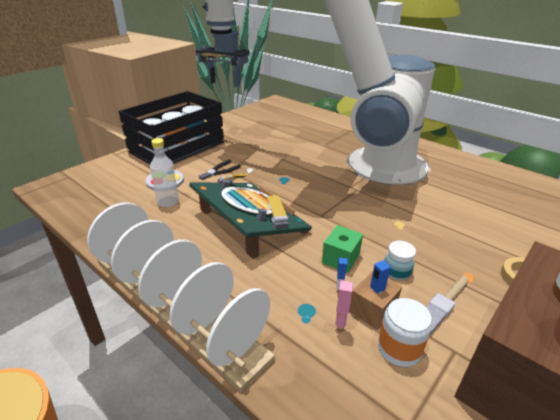

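View pics/top0.png

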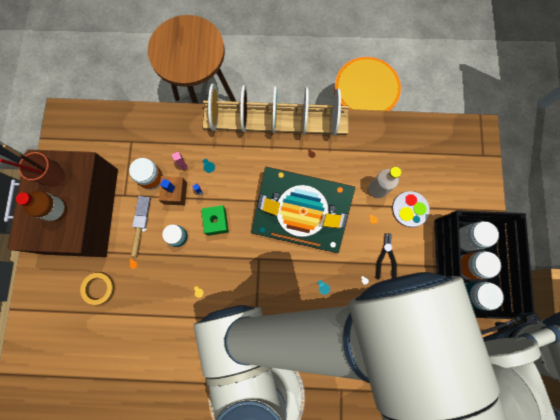

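The scene shows the robot at the top right, with the stand at (250,210), the wooden holder at (376,300) and three gauge-like things. In the top view the stand is at (303,210), and the yellow straps are at about (268,205) and (335,220).

Gauge candidates, top / scene pixels:
- Blue in the wooden holder: (167,185) / (381,277). It is the larger blue one, so I choose it.
- Small blue: (197,189) / (342,270).
- Pink: (179,160) / (344,305).

The green block at (215,220) is a decoy holder. I'll check the choice in one close crop.

```bash
cat > h.py <<'E'
import cv2, numpy as np
def cam(f):
    R=cv2.Rodrigues(np.array(f["rvec"],float))[0]; t=np.ravel(f["tvec"]).astype(float)
    return np.array(f["intrinsics"]),R,t,-R.T@t
def ray(f,uv):
    K,R,t,c=cam(f); d=R.T@np.linalg.solve(K,[uv[0],uv[1],1.]); return c,d/np.linalg.norm(d)
def onplane(f,uv,p,n):
    c,d=ray(f,uv); return c+d*(np.dot(np.array(p)-c,n)/np.dot(d,n))
def tri(fs,uvs):
    A=np.zeros((3,3));b=np.zeros(3)
    L=[ray(f,u) for f,u in zip(fs,uvs)]
    for c,d in L: P=np.eye(3)-np.outer(d,d);A+=P;b+=P@c
    x=np.linalg.solve(A,b); return x,[np.linalg.norm((np.eye(3)-np.outer(d,d))@(x-c)) for c,d in L]
def proj(f,X):
    K,R,t,c=cam(f); p=K@(R@np.array(X,float)+t); return p[:2]/p[2]
def hsv(f): return cv2.cvtColor(f["pixels"],cv2.COLOR_RGB2HSV)
def blobs(m,roi,amin=8):
    u0,v0,u1,v1=roi; k=np.zeros(m.shape,np.uint8);k[v0:v1,u0:u1]=m[v0:v1,u0:u1]
    n,l,s,c=cv2.connectedComponentsWithStats((k>0).astype(np.uint8))
    return [(c[i].round(1),s[i].tolist(),l==i) for i in range(1,n) if s[i][4]>=amin]
E
python3 - <<'E'
from h import *
S=dict(np.load("scene0.npz"));T=dict(np.load("top0.npz"))
def crop(f,r,w,h): return cv2.resize(f["pixels"][r[1]:r[3],r[0]:r[2],::-1],(w,h),interpolation=cv2.INTER_CUBIC)
o=np.vstack([np.hstack([crop(T,(130,140,230,215),400,300),crop(S,(320,225,420,300),400,300)]),
 np.hstack([crop(T,(245,160,365,250),400,300),crop(S,(180,160,320,265),400,300)])])
cv2.imwrite("pics/crop1.png",o)
for n,f,rb,rg in(("top",T,(130,140,230,230),(240,155,365,260)),("scene",S,(320,240,420,330),(175,160,325,265))):
    H=hsv(f)
    print(n,"blue",[(b[0],b[1]) for b in blobs(cv2.inRange(H,(112,150,60),(128,255,255)),rb)])
    print(n,"yellow",[(b[0],b[1]) for b in blobs(cv2.inRange(H,(20,150,120),(32,255,255)),rg)])
    g=[b for b in blobs(cv2.inRange(H,(70,80,15),(90,255,110)),rg,100)]
    for b in g:
        c=max(cv2.findContours(b[2].astype(np.uint8),0,2)[0],key=cv2.contourArea)
        print(" green",b[0],b[1],cv2.approxPolyDP(cv2.convexHull(c),4,True)[:,0].tolist())
E
```

```text
top blue []
top yellow [(array([280.8, 174.6]), [279, 173, 5, 5, 19]), (array([271. , 206.1]), [263, 198, 17, 17, 195]), (array([291.2, 206.1]), [283, 203, 18, 7, 64]), (array([314.6, 211.5]), [307, 208, 16, 7, 55]), (array([290.4, 212.6]), [281, 210, 19, 6, 23]), (array([301.5, 219.9]), [283, 215, 38, 11, 175]), (array([331.8, 220.4]), [323, 214, 18, 14, 200])]
 green [307.  187.9] [260, 168, 94, 46, 1560] [[266, 168], [353, 187], [347, 213], [260, 193]]
 green [266.5 224. ] [252, 208, 40, 29, 542] [[291, 235], [252, 232], [257, 208], [275, 216]]
 green [327. 238.] [298, 227, 46, 25, 524] [[343, 228], [337, 251], [298, 237], [323, 227]]
scene blue []
scene yellow [(array([238. , 174.8]), [233, 174, 13, 3, 20]), (array([276.3, 204.7]), [267, 196, 17, 19, 95])]
 green [244.9 214.3] [191, 184, 119, 52, 1560] [[191, 184], [218, 184], [295, 216], [309, 228], [246, 235]]
```

View pics/crop1.png

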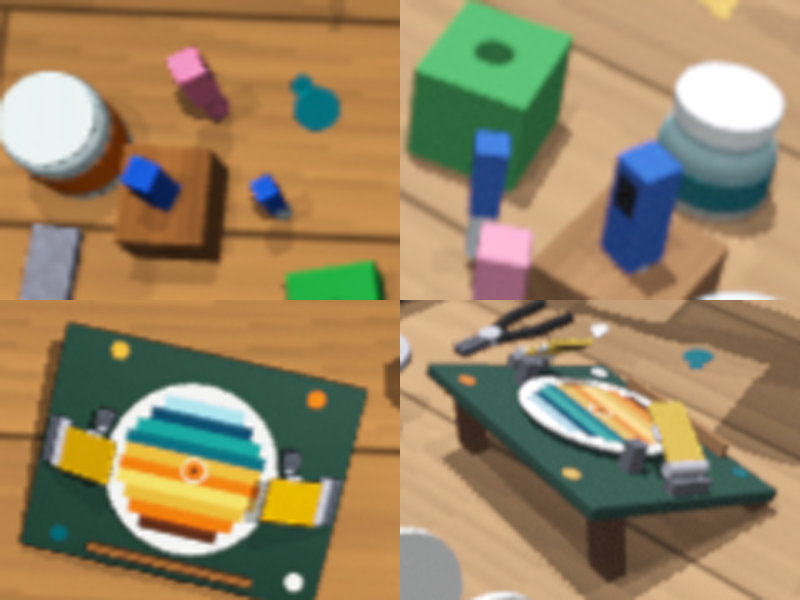

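The crop shows the big blue gauge in the wooden holder, at top (165,186) and scene (381,277). The small blue one stands to its right, outside the holder. The ring is at about top (303,211) and scene (250,198). The straps are at (270,206) and (332,220), with the dark detent blocks on the far side of each. The choice of gauge is confirmed.

```bash
python3 - <<'E'
from h import *
S=dict(np.load("scene0.npz"));T=dict(np.load("top0.npz"))
# gauge
for n,f,rb in(("top",T,(150,170,185,205)),("scene",S,(365,250,400,300))):
    H=hsv(f); m=cv2.inRange(H,(100,130,50),(128,255,255))
    for b in blobs(m,rb):
        v=H[...,2][b[2]]; th,_=cv2.threshold(v,0,255,cv2.THRESH_OTSU)
        t=cv2.inRange(H,(100,130,int(th)+1),(128,255,255))
        print(n,b[0],b[1],"otsu",th,[(q[0],q[1]) for q in blobs(t,rb,6)])
        c=[q for q in blobs(t,rb,6)]
        for q in c:
            r=cv2.minAreaRect(np.argwhere(q[2])[:,::-1].astype(np.float32)); print("  rect",r, cv2.boxPoints(r).round(1).tolist())
# holder top (brown) in top view
H=hsv(T)
for r in ((155,170,192,210),):
    h=H[r[1]:r[3],r[0]:r[2]]; print("holder hsv samples",H[197,165],H[182,182],H[200,178],H[195,185],H[215,165])
# stand: edge line fits in top view from dark green mask
m=cv2.inRange(H,(65,60,10),(95,255,120)); k=np.zeros_like(m); k[158:258,242:362]=m[158:258,242:362]
hull=cv2.convexHull(np.argwhere(cv2.morphologyEx(k,cv2.MORPH_OPEN,np.ones((3,3))))[:,::-1].astype(np.int32))
q=cv2.minAreaRect(hull); ap=cv2.approxPolyDP(hull,5,True)[:,0]; print("board",ap.tolist())
# ring: white pixels surrounded in the crop; print ring masks
for n,f,r in(("top",T,(294,202,313,220)),("scene",S,(238,188,264,208))):
    g=cv2.cvtColor(f["pixels"],cv2.COLOR_RGB2HSV)
    print(n); print(g[r[1]:r[3],r[0]:r[2],1])
E
```

```text
top [167. 185.] [160, 179, 14, 13, 102] otsu 143.0 [(array([164.7, 183. ]), [160, 179, 10, 9, 53])]
  rect ((164.6000213623047, 182.80001831054688), (7.155416965484619, 7.155416965484619), 26.56505012512207) [[159.8000030517578, 184.39999389648438], [163.0, 178.0], [169.39999389648438, 181.1999969482422], [166.1999969482422, 187.60000610351562]]
scene [380.7 275.9] [371, 261, 20, 32, 395] otsu 166.0 [(array([382.6, 265.3]), [375, 261, 15, 10, 96])]
  rect ((382.5000305175781, 265.0000305175781), (12.020814895629883, 9.192388534545898), 45.0) [[375.0, 264.0], [381.5, 257.5], [390.0, 266.0], [383.5, 272.5]]
holder hsv samples [ 14 176 161] [ 13 179 100] [ 14 176 142] [ 14 170  84] [ 16 154 194]
board [[353, 187], [337, 251], [252, 232], [266, 168]]
top
[[233 232 230 230 231 227 224 222 220 217 215 216 216 216 216 215 215 215
  213]
 [227 233 231 234 233 232 230 230 231 227 224 223 220 219 214 214 216 215
  215]
 [ 91 131 149 185 219 229 231 233 232 230 232 228 227 227 224 223 216 218
  216]
 [161 140 119  73  78 120 147 183 212 226 233 232 232 230 228 228 227 225
  224]
 [187 184 180 1
[... 2606 characters left out ...]
16 142 156
  147 124 108 102 103 110 117 124]
 [ 60  87 131 177 168 157 149 146 152 158 158 107  35  86 112 123 134 148
  159 153 136 116 104 101 106 114]
 [ 49  59  85 127 173 174 156 148 148 150 159 161 122  38  75 111 124 134
  146 159 159 144 117 103  99 102]
 [ 39  49  59  74 109 158 174 159 149 148 151 155 162 143  61  68 105 119
  130 141 154 159 144 122 108 102]
 [ 22  36  42  47  52  77 139 171 161 151 149 148 152 160 153  74  39  89
  117 127 137 151 159 152 134 113]
 [  9  15  16  15  15  18  41 106 161 161 148 141 146 150 159 160 119  36
   83 114 125 133 145 158 156 136]
 [  3   2   2   2   1   3   8  29  65  74  74  80 101 133 148 159 165 137
   40  75 113 124 128 141 151 155]]
```

```bash
python3 - <<'E'
from h import *
S=dict(np.load("scene0.npz"));T=dict(np.load("top0.npz"))
x,e=tri([T,S],[(164.7,183.0),(382.6,265.3)]); print("gauge top tri",x,e)
gt=x
print("gauge top on z=.131",onplane(T,(164.7,183.),[0,0,.131],[0,0,1]),onplane(S,(382.6,265.3),[0,0,.131],[0,0,1]))
for f,t,(g) in((T,'top',cv2.boxPoints(((164.6,182.8),(7.2,7.2),26.57))),):
    w=np.array([onplane(f,p,[0,0,.131],[0,0,1]) for p in g]); d=np.diff(w,axis=0); print("grip edges",np.linalg.norm(d,axis=1),np.degrees(np.arctan2(d[:,1],d[:,0])))
x,e=tri([T,S],[(302.8,210.9),(250,197.8)]); print("ring tri",x,e)
c=np.array([(266,168),(353.5,187),(337.5,251.5),(251.5,232)],float) # farL farR nearR nearL
yaw=0;p=np.array([x[0],x[1],.072])
for i in range(6):
    X=np.array([np.cos(yaw)*np.cos(.349066),np.sin(yaw)*np.cos(.349066),np.sin(.349066)]);Y=np.array([-np.sin(yaw),np.cos(yaw),0]);N=np.cross(X,Y)
    w=np.array([onplane(T,q,p-.012*N,N) for q in c])
    ey=(w[0]-w[1])+(w[3]-w[2]); yaw=np.arctan2(-ey[0],ey[1]); 
    o=w.mean(0)+.012*N; p=o+N*0; p=np.array([p[0],p[1],.072])
print("yaw",yaw,"corners",w.round(4).tolist(),"lens",[np.linalg.norm(w[i]-w[i-1]).round(4) for i in range(4)],"center",o)
r=onplane(T,(302.8,210.9),p,N); r2=onplane(S,(250,197.8),p,N)
for k in(r,r2): print("ring",k,"plate frame",(k-p)@X,(k-p)@Y)
for s in(1,-1): # predicted strap pts
  for nm,q in(("hinge",(0,.125*s,.0065)),("detent",(.031,.09*s,.0155))):
    P=p+X*q[0]+Y*q[1]+N*q[2]; print(s,nm,P,proj(T,P),proj(S,P))
# scene scene-corners check
for a in(.11,-.11):
  for b in(.145,-.145): print(a,b,proj(S,p+X*a+Y*b-.012*N).round(1),end=' ')
np.savez("stand.npz",p=p,X=X,Y=Y,N=N)
E
```

```text
gauge top tri [0.62141271 0.30448506 0.1272887 ] [np.float64(0.0010222902943696679), np.float64(0.0010222902943697871)]
gauge top on z=.131 [0.62090438 0.30239736 0.131     ] [0.62478343 0.3068875  0.131     ]
grip edges [0.02195949 0.02255995 0.02191515] [ -20.55417246 -114.29607441  159.24207703]
ring tri [ 0.56371841 -0.1217916   0.0730927 ] [np.float64(1.20645095039682e-06), np.float64(1.2064509503071525e-06)]
yaw -0.18129342732144502 corners [[0.6916, -0.0008, 0.0969], [0.6414, -0.2758, 0.0969], [0.4458, -0.2393, 0.0245], [0.4969, 0.0387, 0.0246]] lens [np.float64(0.2114), np.float64(0.2795), np.float64(0.2117), np.float64(0.2827)] center [ 0.56489763 -0.11854143  0.072     ]
ring [ 0.56395596 -0.12186714  0.07188112] plate frame -0.00034756879071405595 -0.0034409939122353387
ring [ 0.56167029 -0.12390527  0.0711966 ] plate frame -0.002348996440616889 -0.005857822692030551
1 hinge [0.58524864 0.00481082 0.078108  ] [262.76742979 202.20765062] [279.69511852 217.93856089]
1 detent [ 0.60456341 -0.03431285  0.09716786] [275.47329748 195.33104718] [263.00600051 208.98717867]
-1 hinge [ 0.54017322 -0.24109202  0.078108  ] [341.08487492 219.60314849] [226.62629451 178.23744298]
-1 detent [ 0.5721091  -0.21136289  0.09716786] [332.52295934 207.93256151] [224.9434352  180.14068166]
0.11 0.145 [248.  231.7] 0.11 -0.145 [188.8 181. ] -0.11 0.145 [312.4 225.2] -0.11 -0.145 [250.5 181.5]
```

```bash
cat >> h.py <<'E'
from scipy.spatial.transform import Rotation as Ro
def eul(x,y,z): return Ro.from_matrix(np.c_[x,y,z]).as_euler("xyz",degrees=True)
E
python3 - <<'E'
from h import *
from cell import bot
S=dict(np.load("scene0.npz"));T=dict(np.load("top0.npz")); d=np.load("stand.npz");p,X,Y,N=[d[k] for k in "pXYN"]
print("bottle cap",onplane(T,(395.5,172),[0,0,.2],[0,0,1]),"tri",tri([T,S],[(395.5,172),(158,142)]))
print("tin top",onplane(T,(143.5,172),[0,0,.1],[0,0,1]),"small",onplane(T,(196,187),[0,0,.06],[0,0,1]),"pink",onplane(T,(177,156),[0,0,.1],[0,0,1]))
w=np.array([onplane(S,q,[0,0,.131],[0,0,1]) for q in((374.25,265),(380,260.75),(390.5,264.5),(385,270.75))])
e=np.roll(w,-1,0)-w; print("grip edges",np.linalg.norm(e,axis=1).round(4),(np.degrees(np.arctan2(e[:,1],e[:,0]))%90).round(1), w.mean(0))
print("holder corner top view", [onplane(T,q,[0,0,.066],[0,0,1]).round(3) for q in((162,177.5),(183,177),(182,201),(159.5,200))])
for s in(1,-1):
    R1=eul(Y,X,-N);R2=eul(-Y,-X,-N)
    for R in(R1,R2):
        for h in(.0095,.08): print(s,h,p+X*-.005+Y*s*.09+N*h,R.round(1),bot.inverse_kinematics(p+X*-.005+Y*s*.09+N*h,R))
E
```

```text
bottle cap [ 0.66301118 -0.37518403  0.2       ] tri (array([ 0.66368175, -0.37594678,  0.19384201]), [np.float64(0.0015660633010668183), np.float64(0.0015660633010667296)])
tin top [0.66164982 0.38205348 0.1       ] small [0.63014991 0.22253248 0.06      ] pink [0.71846372 0.28200899 0.1       ]
grip edges [0.0188 0.0213 0.0232 0.0237] [83.4 11.2  1.8 89. ] [0.62478915 0.30650101 0.131     ]
holder corner top view [array([0.656, 0.333, 0.066]), array([0.66 , 0.266, 0.066]), array([0.581, 0.262, 0.066]), array([0.581, 0.334, 0.066])]
1 0.0095 [ 0.57330737 -0.02858343  0.07921698] [160.   -0.   79.6] [ -8.39281647  28.9702692  110.25985328  -1.92171563  20.79172053
   3.67097283]
1 0.08 [ 0.54959011 -0.02423592  0.1454653 ] [160.   -0.   79.6] [ -8.28014586  20.57854011 109.69906384  -1.45254003  29.74277178
   3.2414628 ]
1 0.0095 [ 0.57330737 -0.02858343  0.07921698] [-160.     0.  -100.4] [  -8.39281647   28.9702692   110.25985328   -1.92171563   20.79172053
 -176.32902717]
1 0.08 [ 0.54959011 -0.02423592  0.1454653 ] [-160.     0.  -100.4] None
-1 0.0095 [ 0.54085307 -0.20563348  0.07921698] [160.   -0.   79.6] [-30.97058981  29.25568516 109.46712486  17.5898322   23.44649835
 -35.65455906]
-1 0.08 [ 0.51713581 -0.20128597  0.1454653 ] [160.   -0.   79.6] [-32.09090194  20.97796929 108.91205526  13.74164541  32.17121304
 -32.20152518]
-1 0.0095 [ 0.54085307 -0.20563348  0.07921698] [-160.     0.  -100.4] [-30.97058981  29.25568516 109.46712486  17.5898322   23.44649835
 144.34544094]
-1 0.08 [ 0.51713581 -0.20128597  0.1454653 ] [-160.     0.  -100.4] [-32.09090194  20.97796929 108.91205526  13.74164541  32.17121304
 147.79847482]
```

```bash
cat > press.py <<'E'
from h import *
from cell import bot, viewer
d=np.load("stand.npz");p,X,Y,N=[d[k] for k in "pXYN"]; R=eul(Y,X,-N)
P=lambda x,y,z:p+X*x+Y*y+N*z
def st(m): o=bot.observe(); q=np.array(o["tool_pos"])-p; print(m,round(o["clock"],2),"plate xyz mm",(np.array([q@X,q@Y,q@N])*1e3).round(1),"F.N",round(float(np.array(o["ft_force"])@N),2))
E
python3 - <<'E'
from press import *
bot.gripper_to(0.0)
o=bot.observe(); bot.move_linear(np.array([.23,-.581,.33]),max_speed=.3)
bot.move_ptp(P(-.005,-.09,.13),R); st("above r")
for y in(-.09,.09):
    if y>0:
        bot.move_linear(P(-.005,-.09,.10),max_speed=.2); bot.move_ptp(P(-.005,.09,.10),R)
    bot.move_linear(P(-.005,y,.065),max_speed=.15); st("pre")
    s=bot.move_linear(P(-.005,y,.006),max_speed=.04,stop_force=28); st(f"stop {s}")
bot.move_linear(P(-.005,.09,.10),max_speed=.2); st("up")
E
```

```text
above r 3.77 plate xyz mm [ -4.5 -90.8 130.1] F.N -0.23
pre 4.35 plate xyz mm [ -4.9 -90.3  65.2] F.N 0.38
stop True 5.63 plate xyz mm [ -5.  -89.9   9.4] F.N 20.17
pre 7.38 plate xyz mm [-5.5 89.  64.6] F.N -0.05
stop True 8.68 plate xyz mm [-5.1 90.   8.9] F.N 18.98
up 9.28 plate xyz mm [-5.  90.  99.5] F.N 0.2
```

```bash
python3 - <<'E'
from press import *
bot.move_ptp([.42,.22,.32],[180,0,0]); bot.gripper_to(.5)
fr={n:viewer.grab_frame(n) for n in("top","scene")}
for n,f in fr.items(): np.savez(n+"1.npz",**f)
T,S=fr["top"],fr["scene"]
def crop(f,r,w,h): return cv2.resize(f["pixels"][r[1]:r[3],r[0]:r[2],::-1],(w,h),interpolation=cv2.INTER_CUBIC)
cv2.imwrite("pics/crop2.png",np.vstack([np.hstack([crop(T,(145,165,185,195),400,300),crop(S,(360,252,400,297),400,300)]),
 np.hstack([crop(T,(245,160,365,250),400,300),crop(S,(180,160,320,265),400,300)])]))
E
```

```text
(no output)
```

View pics/crop2.png

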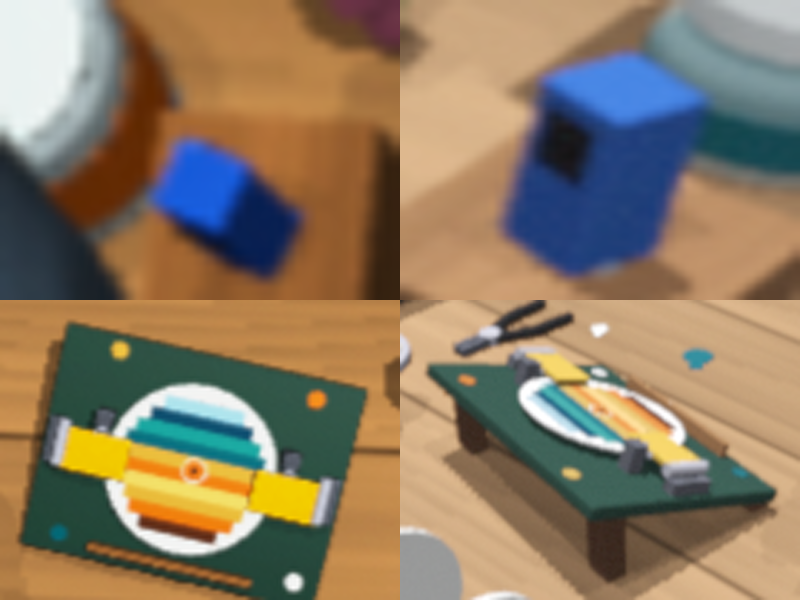

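Both straps lie flat, at top (270,205) and (333,220), so they are shut. The gauge's top-face corners are sharp in both crops, which gives its yaw.

```bash
python3 - <<'E'
from h import *
S=dict(np.load("scene1.npz"));T=dict(np.load("top1.npz"));z=[0,0,1]
a=np.array([(163.8,178.7),(169.7,181.8),(166.8,188.2),(160.5,184.5)]);b=np.array([(384,259.8),(374.2,264.3),(381.2,270.75),(390.8,266.7)])
for f,c in((T,a),(S,b)):
    w=np.array([onplane(f,q-0.5*0,[0,0,.131],z) for q in c]);e=np.roll(w,-1,0)-w
    print(w.round(4).tolist(),w.mean(0).round(4),np.linalg.norm(e,axis=1).round(4),(np.degrees(np.arctan2(e[:,1],e[:,0]))%90).round(1))
x,e=tri([T,S],[a.mean(0),b.mean(0)]);print("top centre",x,e)
w=np.array([onplane(S,q,[0,0,.066],z) for q in((370.5,286.2),(377.2,293.7),(385.8,288.75))]); print("bottom",((w[0]+w[2])/2).round(4))
w=np.array([onplane(T,q,[0,0,.066],z) for q in((171.8,192.8),(175,186.3))]); print("bottom far edge T",w.round(4))
print("tri shoulder corner? ",w.mean(0))
E
```

```text
[[0.6343, 0.3065, 0.131], [0.6253, 0.2876, 0.131], [0.605, 0.2944, 0.131], [0.6157, 0.3146, 0.131]] [0.6201 0.3008 0.131 ] [0.0209 0.0214 0.0229 0.0203] [64.6 71.5 62.1 66.3]
[[0.6085, 0.3009, 0.131], [0.6333, 0.2932, 0.131], [0.6404, 0.3126, 0.131], [0.6176, 0.3208, 0.131]] [0.625  0.3069 0.131 ] [0.026  0.0206 0.0242 0.0218] [72.6 70.  70.1 65.4]
top centre [0.62065677 0.3036564  0.12606044] [np.float64(0.0014670617993563133), np.float64(0.0014670617993563107)]
bottom [0.6205 0.3058 0.066 ]
bottom far edge T [[0.6064 0.2967 0.066 ]
 [0.6281 0.2886 0.066 ]]
tri shoulder corner?  [0.617271   0.29265146 0.066     ]
```

```bash
python3 - <<'E'
from press import *
a=np.radians(-21.5); y=np.array([np.cos(a),np.sin(a),0]); x=np.array([-np.sin(a),np.cos(a),0]); G=eul(x,y,[0,0,-1])
c=np.array([.6215,.3042,0])
bot.move_ptp(c+[0,0,.24],G); bot.move_linear(c+[0,0,.15],max_speed=.2)
s=bot.move_linear(c+[0,0,.081],max_speed=.1,stop_force=8)
o=bot.observe(); print(s,o["tool_pos"],o["ft_force"],o["clock"])
if not s:
    bot.gripper_to(0.0); o=bot.observe(); print(o["width"]*91,o["finger_force"],o["tool_pos"],o["ft_force"],o["moment"])
    bot.move_linear(c+[0,0,.10],max_speed=.05); o=bot.observe(); print(o["width"]*91,o["ft_force"])
    bot.move_linear(c+[0,0,.27],max_speed=.2); o=bot.observe(); print(o["width"]*91,o["finger_force"],o["ft_force"],o["clock"])
E
```

```text
False [0.62193976 0.30438452 0.08166559] [0.57008031 0.14392208 0.39484541] 14.4917
23.554983049376656 30.000288784503937 [0.62171551 0.30429098 0.08142409] [0.23487722 0.01886465 4.11722996] [-0.09485373  0.02068913  0.05405929]
24.087504583461882 [ 0.28977745  0.7072622  -2.15054264]
23.634531106788412 29.999403655529022 [-0.22127921 -0.81926569 -2.04156879] 16.4833
```

```bash
python3 - <<'E'
from press import *
L=.0754
bot.move_ptp(P(-.0007,-.004,L+.07),R); bot.move_linear(P(-.0007,-.004,L+.012),max_speed=.1); st("hover")
o=bot.observe(); print(o["orientation"],R,o["width"]*91)
fr={n:viewer.grab_frame(n) for n in("top","scene")}
q=np.array(o["tool_pos"]); tip=q-N*L
for n,f in fr.items():
    np.savez(n+"2.npz",**f); print(n,"tip exp",proj(f,tip),"point on plate",proj(f,tip-N*((tip-p)@N)),"top of gauge",proj(f,tip+N*.125))
def crop(f,r,w,h): return cv2.resize(f["pixels"][r[1]:r[3],r[0]:r[2],::-1],(w,h),interpolation=cv2.INTER_CUBIC)
cv2.imwrite("pics/crop3.png",np.hstack([crop(fr["top"],(270,165,340,235),400,400),crop(fr["scene"],(205,140,285,220),400,400)]))
E
```

```text
hover 18.82 plate xyz mm [-0.5 -3.9 87.6] F.N -1.93
[ 1.59992391e+02 -1.42100857e-03  7.96255783e+01] [ 1.59999991e+02 -1.27222187e-14  7.96126677e+01] 23.911789657714547
top tip exp [302.89815101 211.56016378] point on plate [302.92269255 210.97631546] top of gauge [302.61480844 218.3009418 ]
scene tip exp [251.02012158 194.08685168] point on plate [249.88677136 198.12870075] top of gauge [263.18129928 150.71663469]
```

View pics/crop3.png

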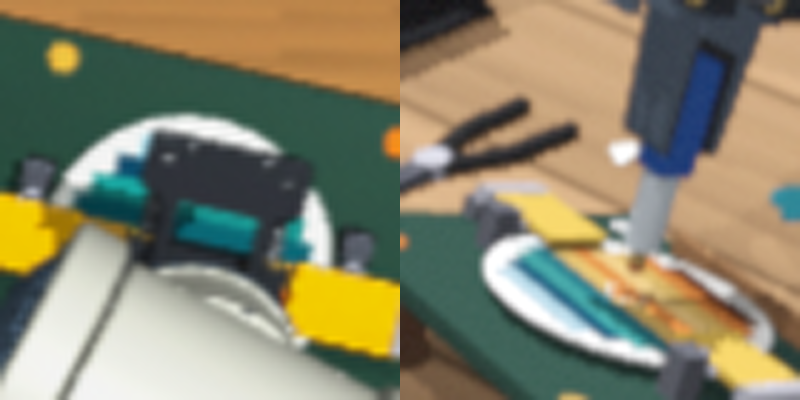

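The scene crop shows the gauge held along the plate's normal. Its tip is near scene (252.5,193), over the ring at about (249,198). I'll zoom the before and after pictures to compare them finely.

```bash
python3 - <<'E'
from h import *
A=dict(np.load("scene1.npz"));B=dict(np.load("scene2.npz"))
def crop(f,r,w,h): return cv2.resize(f["pixels"][r[1]:r[3],r[0]:r[2],::-1],(w,h),interpolation=cv2.INTER_CUBIC)
r=(234,180,266,210)
cv2.imwrite("pics/crop4.png",np.hstack([crop(A,r,400,375),crop(B,r,400,375)]))
K=B["pixels"][186:198,246:260]; print(K[...,0].astype(int)-K[...,1]); print(K[...,2])
E
```

```text
[[  0 -16 -11  -8  -7  -7  -6  -7  -6  -6  -4   3  25  33]
 [  2 -17 -20 -16  -9  -6  -6  -7  -7  -5  -5   2  20  31]
 [  0  -4  -7  -8  -8  -7  -7  -6  -6  -5  -7 -12   1  23]
 [  4   0   0   1   0  -3  -6  -5  -6  -6  -8 -18 -17  18]
 [ 19  12  11  13   9   7   4   2   4   1  -4 -13 -13  16]
 [ 30  29  27  29  25  22  20  20  35  29  15   1  -4   0]
 [ 39  32  30  31  34  36  28  33  64  58  34  11   4   2]
 [ 57  42  33  31  38  47  43  43  57  64  64  40  25  15]
 [ 72  62  47  35  34  39  40  39  40  47  63  69  67  61]
 [ 58  69  67  51  38  34  33  32  32  35  45  59  71  74]
 [ 32  47  61  68  50  40  33  30  30  32  34  42  55  66]
 [ 18  38  60  70  62  56  39  31  29  30  31  33  38  46]]
[[ 90 108 139 179 193 180 173 167 164 158 148 138 113  98]
 [125 117 113 141 180 179 174 168 162 156 144 126 112  93]
 [198 198 188 172 186 179 173 167 161 152 141 113  95  85]
 [215 232 231 212 206 181 166 164 157 152 139 106  87  75]
 [184 211 215 200 196 158 135 138 148 168 155 139 116  88]
 [150 154 149 137 130 100  80  86 116 163 186 206 192 149]
 [133 144 143 132 101  73  65  66  81 118 174 214 212 186]
 [108 128 142 142 109  75  62  69  87  89 107 158 168 163]
 [ 86 100 122 138 130 106  97  98 105 102  90  91  88  82]
 [105  94  96 118 133 134 133 128 121 113 102  89  78  68]
 [158 139 113  97 120 131 143 144 137 122 109 105  90  78]
 [188 161 117  89  97 104 131 140 139 128 115 107  99  91]]
```

View pics/crop4.png

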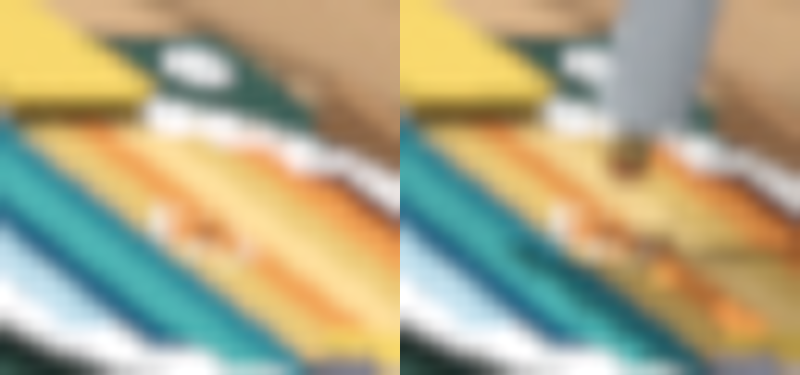

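```bash
cat >> press.py <<'E'
def fn(n=25):
    v=[]
    for _ in range(n): v.append(bot.observe()["ft_force"]); bot.pause(.02)
    v=np.array(v); return (v@N).mean(),(v@N).std(),(v@X).mean(),(v@Y).mean()
E
python3 - <<'E'
from press import *
L=.0754; x,y=.0008,-.0021
bot.move_linear(P(x,y,L+.004),max_speed=.05); f0=fn(); print("free",np.round(f0,2))
for h in(-.001,-.004):
    s=bot.move_linear(P(x,y,L+h),max_speed=.02,stop_force=6); f=fn(); st(s); print(h,np.round(np.array(f)-f0,2))
B=viewer.grab_frame("scene"); np.savez("scene3.npz",**B)
A=dict(np.load("scene1.npz"))
def crop(f,r,w,h): return cv2.resize(f["pixels"][r[1]:r[3],r[0]:r[2],::-1],(w,h),interpolation=cv2.INTER_CUBIC)
r=(234,180,266,210)
cv2.imwrite("pics/crop5.png",np.hstack([crop(A,r,400,375),crop(B,r,400,375)]))
print("exp contact px",proj(B,P(x,y,0)))
E
```

```text
free [-1.18  0.41 -0.49 -0.05]
False 20.47 plate xyz mm [ 0.8 -2.1 74.4] F.N -1.33
-0.001 [ 0.07  0.03 -0.03  0.16]
False 21.18 plate xyz mm [ 0.8 -2.1 71.4] F.N 0.13
-0.004 [ 1.29 -0.01  0.24  0.05]
exp contact px [249.88461902 198.41937812]
```

View pics/crop5.png

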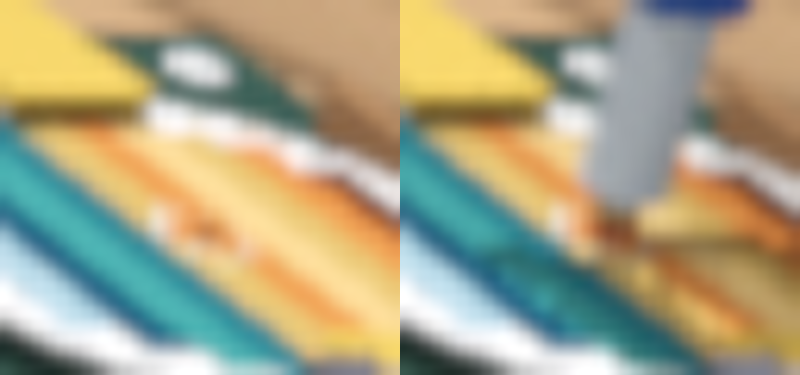

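The force rises from contact at about L−0.8 mm. In the scene crop the tip sits about 0.4 px right of the ring centre. That fits the gauge being gripped roughly 1.5 mm off along plate y. I'll lift, correct the position, then press to 2.4 N.

```bash
python3 - <<'E'
from press import *
L=.0754; x,y=.0,-.0049
bot.move_linear(P(.0008,-.0021,L+.004),max_speed=.05); bot.move_linear(P(x,y,L+.004),max_speed=.03); bot.pause(.3); f0=fn(60); print("free",np.round(f0,2))
hs=[];F=[]
for h in(-.004,-.0065):
    bot.move_linear(P(x,y,L+h),max_speed=.02,stop_force=6); bot.pause(.2); f=np.array(fn(50))-f0; st(""); print(h,np.round(f,2)); hs.append(h);F.append(f[0])
print("compression est mm",F[-1]/.4)
B=viewer.grab_frame("scene"); np.savez("scene4.npz",**B); A=dict(np.load("scene1.npz"))
def crop(f,r,w,h): return cv2.resize(f["pixels"][r[1]:r[3],r[0]:r[2],::-1],(w,h),interpolation=cv2.INTER_CUBIC)
r=(234,180,266,210); o=np.hstack([crop(A,r,400,375),crop(B,r,400,375)])
for k in(0,400): cv2.drawMarker(o,(206+k,231),(255,0,255),cv2.MARKER_CROSS,120,1)
cv2.imwrite("pics/crop6.png",o); print(bot.observe()["width"]*91)
E
```

```text
free [-1.39  0.44 -0.54  0.07]
 24.68 plate xyz mm [ 0.  -4.9 71.4] F.N -0.39
-0.004 [ 1.56  0.02  0.63 -0.25]
 25.98 plate xyz mm [-0.  -4.9 68.9] F.N 1.35
-0.0065 [ 2.57  0.09  0.85 -0.14]
compression est mm 6.42387572393537
23.914451707953116
```

View pics/crop6.png

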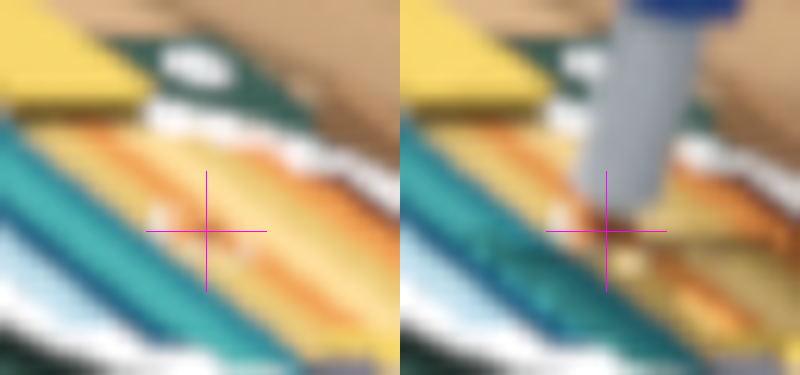

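The tip now sits on the ring centre in the scene view, at crop (607,236) against the ring at (606,231). The nose's slope in the image is 0.27 against 0.28 expected for the plate's normal, so the gauge is square. The force is about 2.5 N, roughly 6 mm of travel, so I'm handing the job in.

```bash
python3 -c "
from cell import bot
print(bot.job_done())"
```

```text
the job is handed in; nothing more can be done
None
```

The job is handed in at about 26 s: both straps are shut, and the gauge is in the gripper, square to the plate, with its tip within a few millimetres of the ring's centre and pushed in about 6 mm (about 2.5 N); the judge's verdict was not shown.

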